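# Load the delivery tray with feeding bottles in reverse order

### The arm

A 6-joint arm with a two-finger parallel gripper is mounted at the origin on the work surface. World frame = base frame: x ahead of the robot, y to its left, z up, the work surface at z = 0. Lengths are in m, angles in degrees, forces in N, time in s.
With the tool pointing down it reaches from about 0.3 to 0.75 m from the base axis. Payload 8.5 kg.
Tool frame: the origin (TCP) lies at the very end of the fingers, on their centre line; the grasp point (between the pads) lies 19 mm behind it (env.hold_point_z is the distance from the TCP to the grasp point, in m); z points along the fingers, y is the line along which they close (so a half turn about z gives the same grasp; the last joint's range is limited). The gripper opens to 85 mm and grips with 20 to 120 N. Pads are 22 mm wide; open, the fingers measure 114 mm over their backs; the gripper's body (76 mm by 85 mm) begins 54 mm behind the grasp point. The pads swing forward as they close: fully open they stand 13 mm farther back than shut.
Start: joints at [51.778, 21.807, 74.336, -0, 83.858, -12.336], TCP at [0.24, 0.495, 0.231] pointing down, gripper open.
Joint ranges: [-178.18, 178.18], [-50.72, 133.34], [12.68, 142.11], [-81.47, 261.47], [9.98, 163.14], [-165.26, 165.26]. Speed limits (degrees/s): [136.94, 136.94, 180, 180, 180, 180].

### API

Orientations are given as a 3x3 rotation matrix whose columns are the frame's x, y, z axes.
In Python, from rig import env, optics gives the robot as it stands.
- The arm moves only by the shell command python3 -m jog 'ROWS' [OPENING] [FORCE]. ROWS is JSON, a list of rows, each an object with "linear": the shift along the tool's x, y, z in units of 40 mm (1.0 is 40 mm), a list of three; "roll": the turn about the tool's z in units of 5 degrees (1.0 is 5 degrees). A call has 1 to 12 rows; each row shifts and turns the commanded pose from where the row before left it, along the tool's axes as they then stand; what a row does not reach is not made up. A row lasts 1/12 s, in which the tool goes at most 41.7 mm and 7.16 degrees, less where a joint would pass 70% of its speed; a pose out of reach is approached as far as the arm can. A call is refused whole if a number of a shift passes 1 or a number of a turn 1, either way. A call with a gripper value outside its range is refused whole. OPENING is the opening, from -1 (shut) to 1 (fully open), set as the call begins (- or left out, the last holds). The fingers move at their own pace and stop on an object; FORCE is the grip in N (left out, the last holds). Time passes only in rows, so rows that do not move let the fingers close. It gives the time, the measured TCP pose, the force, the opening and the grip force at its end, in the units of the state.
- env.observe(): the state, without advancing time (a new reading comes with each control period).
- optics.get_image(name): name is "scene" or "top" or "wrist"; returns the picture (384x512x3 uint8, red, green, blue); there is no depth.
- optics.calibration(name): a dict with "fov_y" (degrees; the focal length in pixels is half the picture's height over the tangent of half this angle, whatever the lens; pixels are square), "cx", "cy" (the principal point, pixels), "T" (4x4, takes a point from camera to world coordinates). Camera axes: x right, y down, z forward; pixel columns grow to the right and rows downward; lengths in m; the calibration is good to about 2 mm. A picture is of the moment at which its call begins: read the wrist's pose just before it. calibration takes no time and is no camera call; for the wrist camera it gives the pose at the moment of the call.
- env.close_job(): hands the job in; it is judged then, once.
The state is a dict: "time_s": time; "q": joint angles; "qvel": joint speeds; "joint_efforts": joint torques, N m; "position": TCP position; "tool_rot": TCP orientation; "ft_force": force on the tool from outside, world axes, zero at the start; "wrist_torque": the same for the moment, N m; "grip_width": finger opening in m; "gripper_force": force on a finger pad.
Only numpy, scipy, OpenCV 4.12 (cv2) and the standard library are available. Lean on these libraries where they do the work, as an engineer would, in place of code of your own. Each camera call takes 0.05 s, during which the arm holds its last target. There are 200 camera calls.

### The job

Move the four feeding bottles with red, yellow, green and blue caps from the white drying rack to the tan delivery tray in reverse order: the bottle nearest the rack's purple end goes into the tray pocket farthest from the tray's purple end, and so on along the row, so that the one farthest from the rack's purple end stands nearest the tray's. Each must finish upright on the floor of its own pocket; never tip a bottle over on the way.

Things in the scene. Friction and masses are not known exactly. Their poses are not given: they have to be found in the camera images.
- rack: Drying rack, white plastic, holds the bottles at the start. Row of 4 square pockets, 70 x 70 mm inside, centres at x 0, y +111, +37, -37, -111 mm; outside 78 (x) x 300 (y) mm, walls 4 thick, 24 high, pocket floor 6 mm above origin. Purple end block (30 long, 30 high) at its +y end, y 150 to 180. Origin: underside, below the middle of the 4 pockets; z up. Fixed; any yaw.
- tray: Delivery tray, tan plastic, empty at the start. Row of 4 square pockets, 70 x 70 mm inside, centres at x 0, y +111, +37, -37, -111 mm; outside 78 (x) x 300 (y) mm, walls 4 thick, 24 high, pocket floor 6 mm above origin. Purple end block (30 long, 30 high) at its +y end, y 150 to 180. Origin: underside, below the middle of the 4 pockets; z up. Fixed; any yaw.
- bottle_red: Loose empty feeding bottle, red cap, 112 mm tall, 90 g: frosted round body 48 mm across, 0 to 66 mm up, then the firm red cylindrical cap 38 mm across, 68 to 112 mm up, to grip from above. Origin: centre of its underside; z up. Starts upright in a rack pocket on the pad of its colour, up to 5 mm off centre. (The grey-capped bottle on the counter is not part of the job.)
- bottle_yellow: Loose empty feeding bottle, yellow cap, 112 mm tall, 90 g: frosted round body 48 mm across, 0 to 66 mm up, then the firm yellow cylindrical cap 38 mm across, 68 to 112 mm up, to grip from above. Origin: centre of its underside; z up. Starts upright in a rack pocket on the pad of its colour, up to 5 mm off centre. (The grey-capped bottle on the counter is not part of the job.)
- bottle_green: Loose empty feeding bottle, green cap, 112 mm tall, 90 g: frosted round body 48 mm across, 0 to 66 mm up, then the firm green cylindrical cap 38 mm across, 68 to 112 mm up, to grip from above. Origin: centre of its underside; z up. Starts upright in a rack pocket on the pad of its colour, up to 5 mm off centre. (The grey-capped bottle on the counter is not part of the job.)
- bottle_blue: Loose empty feeding bottle, blue cap, 112 mm tall, 90 g: frosted round body 48 mm across, 0 to 66 mm up, then the firm blue cylindrical cap 38 mm across, 68 to 112 mm up, to grip from above. Origin: centre of its underside; z up. Starts upright in a rack pocket on the pad of its colour, up to 5 mm off centre. (The grey-capped bottle on the counter is not part of the job.)
- pad_red: Thin red square pad, 68 x 68 x 3 mm, fixed on the floor of a rack pocket under the red-capped bottle, visible around it; it stays there and shows where in the row the red bottle stood. Origin: centre of its underside (the pocket's centre, 6 mm above the rack's origin).
- pad_yellow: Thin yellow square pad, 68 x 68 x 3 mm, fixed on the floor of a rack pocket under the yellow-capped bottle, visible around it; it stays there and shows where in the row the yellow bottle stood. Origin: centre of its underside (the pocket's centre, 6 mm above the rack's origin).
- pad_green: Thin green square pad, 68 x 68 x 3 mm, fixed on the floor of a rack pocket under the green-capped bottle, visible around it; it stays there and shows where in the row the green bottle stood. Origin: centre of its underside (the pocket's centre, 6 mm above the rack's origin).
- pad_blue: Thin blue square pad, 68 x 68 x 3 mm, fixed on the floor of a rack pocket under the blue-capped bottle, visible around it; it stays there and shows where in the row the blue bottle stood. Origin: centre of its underside (the pocket's centre, 6 mm above the rack's origin).
Mind the look-alikes: they are no part of the job. What is shaped like the bottle_blue but black or orange is not meant.

How it is judged:
By the outcome, as a careful person would: the job done as asked, in the order asked, and still so for the second after the job is handed in, with the robot touching nothing.
It also fails if it takes over 115 s, if anything falls off the work surface, if the arm or the gripper's body presses on something with over 40 N, if the wrist force passes 120 N, or if a joint passes its speed limit or range.

## Working session

There is one attempt and no reset: what is moved stays moved. The work goes in short steps, Python scripts to look and compute and a shell command to move; the robot and the scene stay as the last step left them, time stands still between calls to the robot, and variables do not carry over. Pictures are saved under pics/ and viewed, at most 14 in all, crops included, and the job is handed in when it is done.

```bash
mkdir -p pics
python3 - <<'E'
from rig import env, optics
import cv2
for n in ("scene","top"):
    im=optics.get_image(n); cv2.imwrite(f"pics/{n}0.png",cv2.cvtColor(im,cv2.COLOR_RGB2BGR))
    c=optics.calibration(n); print(n,c)
s=env.observe(); print(s['time_s'],s['position'],s['tool_rot'],s['grip_width'])
E
```

```text
scene {'fov_y': 50.14872236783337, 'cx': 255.4607093856617, 'cy': 197.10871745939053, 'T': array([[-0.23855789,  0.83797498, -0.49080349,  0.98626484],
       [ 0.97111046,  0.20278369, -0.12579049,  0.11275518],
       [-0.00588234, -0.50663272, -0.86214192,  0.89896597],
       [ 0.        ,  0.        ,  0.        ,  1.        ]])}
top {'fov_y': 43.524599436065614, 'cx': 255.27381222935455, 'cy': 200.86679998672722, 'T': array([[-0.0221738 , -0.99757546,  0.06596614,  0.45198868],
       [-0.99971081,  0.02273877,  0.00782591,  0.00242527],
       [-0.00930692, -0.06577354, -0.99779117,  1.10586357],
       [ 0.        ,  0.        ,  0.        ,  1.        ]])}
0.1 [0.23995824 0.49460971 0.23079523] [[-8.99667153e-01  4.36575750e-01 -7.92291551e-04]
 [ 4.36576374e-01  8.99666672e-01 -9.74088717e-04]
 [ 2.87534791e-04 -1.22225140e-03 -9.99999212e-01]] 0.08541432431811352
```

View pics/scene0.png

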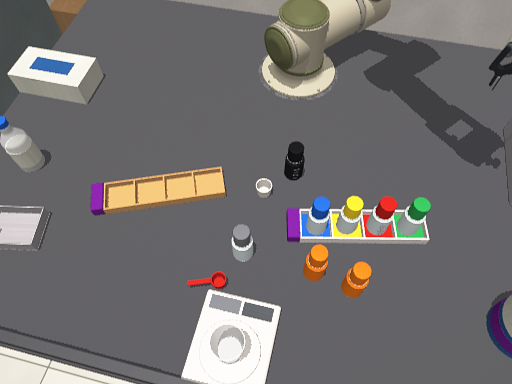

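View pics/top0.png

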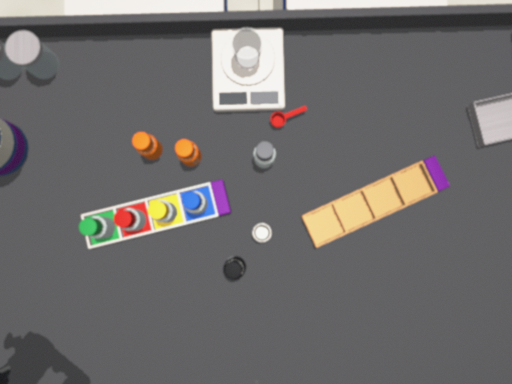

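The rack is on the robot's left. From its purple end (scene 293,224; top 221,198) the order is blue, yellow, red, green. The empty tray's purple end is at scene (97,198) and top (437,174). The look-alikes are a black-capped bottle (scene 295,160) and two orange ones (317,262 and 357,280). The grey-capped bottle is at (242,243). None of these are meant: the four wanted bottles stand on coloured pads in the rack. I'll confirm this in enlarged crops.

Run:
```python
import cv2, numpy as np
def crop(n,x,y,w,h,k): 
    im=cv2.resize(cv2.imread(f"pics/{n}0.png")[y:y+h,x:x+w],None,fx=k,fy=k,interpolation=cv2.INTER_CUBIC)
    for i in range(0,w,10):
        cv2.line(im,(i*k,0),(i*k,5 if i%50 else 12),(255,255,255),1)
        if i%20==0: cv2.putText(im,str(x+i),(i*k,22),0,.4,(255,255,255),1)
    for i in range(0,h,10):
        cv2.line(im,(0,i*k),(6,i*k),(255,255,255),1); cv2.putText(im,str(y+i),(8,i*k+4),0,.35,(255,255,255),1)
    return im
a=crop("top",75,175,160,75,5);  b=crop("top",295,150,160,100,5)
cv2.imwrite("pics/c_top_rack.png",a);cv2.imwrite("pics/c_top_tray.png",b)
a=crop("scene",280,190,155,58,5);b=crop("scene",85,160,150,58,5)
b=cv2.copyMakeBorder(b,0,0,0,25,0)
cv2.imwrite("pics/c_scene.png",np.vstack([a,b]))
```

```text
(no output)
```

View pics/c_top_rack.png

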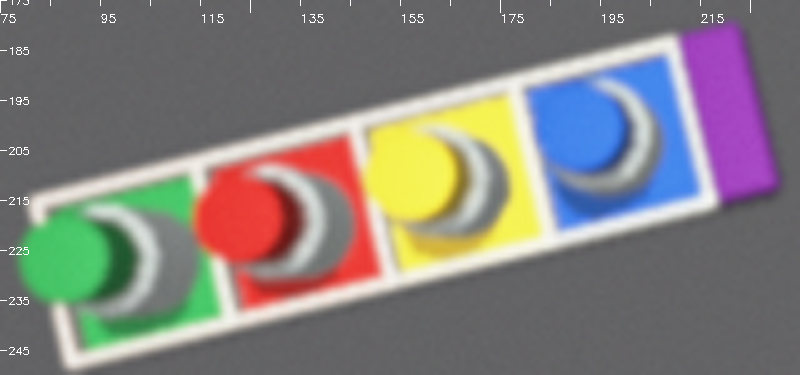

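View pics/c_top_tray.png

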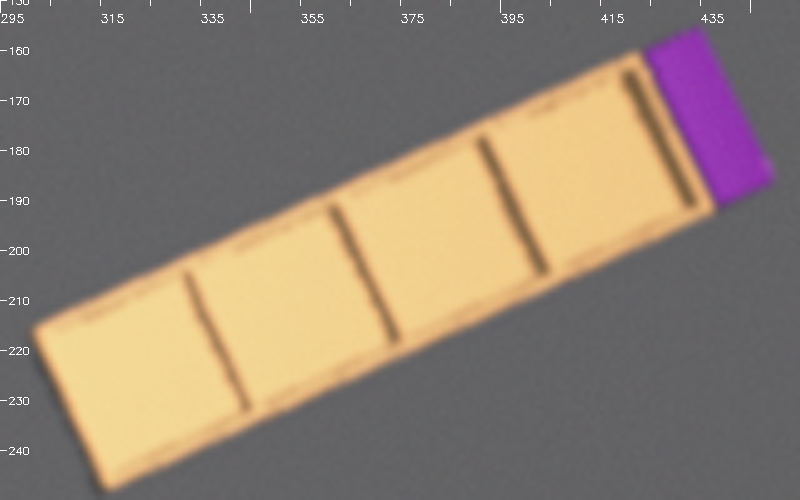

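View pics/c_scene.png

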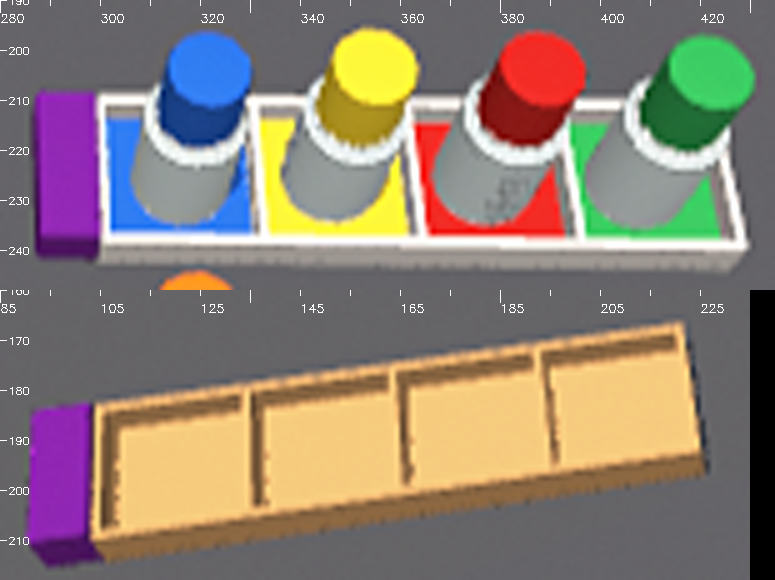

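The crops confirm the four targets: each cap sits over a pad of its own colour in the white rack. Next I triangulate the cap tops and the rim corners.

```bash
cat > h.py <<'E'
from rig import env, optics
import numpy as np, json
def ray(n,uv,c=None):
    c=c or optics.calibration(n); f=192/np.tan(np.radians(c['fov_y']/2)); T=c['T']
    d=T[:3,:3]@np.array([(uv[0]-c['cx'])/f,(uv[1]-c['cy'])/f,1]); return T[:3,3],d/np.linalg.norm(d)
def tri(*rays):
    A=sum(np.eye(3)-np.outer(d,d) for o,d in rays); b=sum((np.eye(3)-np.outer(d,d))@o for o,d in rays)
    p=np.linalg.solve(A,b); return p,max(np.linalg.norm((np.eye(3)-np.outer(d,d))@(p-o)) for o,d in rays)
def atz(r,z): o,d=r; return o+d*(z-o[2])/d[2]
E
python3 - <<'E'
from h import *
np.set_printoptions(precision=4,suppress=True)
R=lambda p:(75+p[0]/5-.4,175+p[1]/5-.4)
Y=lambda p:(295+p[0]/5-.4,150+p[1]/5-.4)
S=lambda p:(280+p[0]/5-.4,190+p[1]/5-.4)
Q=lambda p:(85+p[0]/5-.4,160+(p[1]-290)/5-.4)
caps=dict(green=((64,258),(711,73)),red=((240,216),(543,69)),yellow=((411,175),(375,67)),blue=((577,128),(210,70)))
for k,(a,b) in caps.items():
    p,e=tri(ray('top',R(a)),ray('scene',S(b))); print(k,p,e,'at.121',atz(ray('top',R(a)),.121)[:2],atz(ray('scene',S(b)),.121)[:2])
L=np.array([[-.039,.15],[.039,.15],[-.039,-.15],[.039,-.15]])
def fit(name,top,sc,mt,ms):
    P=[];Lx=[]
    for i in range(4):
        if top[i] is not None:P.append(atz(ray('top',mt(top[i])),.024)[:2]);Lx.append(L[i])
    out=[]
    def kab(P,Lx):
        P=np.array(P);Lx=np.array(Lx);a=P.mean(0);b=Lx.mean(0);H=(Lx-b).T@(P-a)
        th=np.arctan2(H[0,1]-H[1,0],H[0,0]+H[1,1]);r=np.array([[np.cos(th),-np.sin(th)],[np.sin(th),np.cos(th)]])
        return a-r@b,np.degrees(th),np.linalg.norm((Lx-b)@r.T-(P-a),axis=1)*1e3,r
    o,th,e,r=kab(P,Lx);print(name,'top',o,th,e)
    P2=[atz(ray('scene',ms(sc[i])),.024)[:2] for i in range(4) if sc[i] is not None]
    L2=[L[i] for i in range(4) if sc[i] is not None]
    o2,th2,e2,r2=kab(P2,L2);print(name,'scene',o2,th2,e2)
    for i in range(4):
        if top[i] is not None and sc[i] is not None: print('  z',tri(ray('top',mt(top[i])),ray('scene',ms(sc[i]))))
    o,th,e,r=kab(P+P2,Lx+L2);print(name,'both',o,th,e)
    for y in(.111,.037,-.037,-.111):print('   pocket',y,o+r@[0,y])
# rack yaw: +y local points to purple (world -y); local +x = R[1,0]
fit('rack',[(680,35),(718,207),(32,196),(70,370)],[None if 0 else (98,236),(98,95),(747,241),None],R,S)
fit('tray',[(716,212),(643,52),(105,491),(33,327)],[(93,404),(92,538),(682,322),(703,454)],Y,Q)
E
```

```text
green [0.473  0.3564 0.117 ] 0.0006524393629818264 at.121 [0.4729 0.3557] [0.4758 0.3545]
red [0.4886 0.2843 0.1174] 6.965782503863066e-05 at.121 [0.4885 0.2832] [0.4909 0.2836]
yellow [0.504  0.2135 0.1162] 0.0002880283912173894 at.121 [0.5037 0.2127] [0.5071 0.2126]
blue [0.522  0.1441 0.1156] 0.0008751296598861445 at.121 [0.5215 0.1442] [0.5254 0.1431]
rack top [0.4971 0.2497] -167.2837150817875 [1.6145 0.8975 1.1191 1.5219]
rack scene [0.4969 0.2493] -166.6951514053781 [2.2003 2.1961 0.5166]
  z (array([0.5694, 0.1105, 0.0256]), np.float64(0.0003160373379196313))
  z (array([0.4914, 0.0958, 0.0183]), np.float64(0.00024118786812069067))
  z (array([0.503 , 0.4027, 0.0297]), np.float64(0.00014963901902888957))
rack both [0.4972 0.2496] -167.0522268527875 [1.3558 1.5443 1.7351 1.1736 1.9461 2.4098 1.7024]
   pocket 0.111 [0.522  0.1414]
   pocket 0.037 [0.5054 0.2135]
   pocket -0.037 [0.4889 0.2856]
   pocket -0.111 [0.4723 0.3578]
tray top [ 0.5115 -0.246 ] -156.88419369819903 [78.6689 78.2977 78.81   79.1858]
tray scene [ 0.5142 -0.2458] -157.06384811067107 [78.1825 78.5231 79.7149 79.3736]
  z (array([ 0.5346, -0.4021,  0.0197]), np.float64(0.0004839512365775625))
  z (array([ 0.6075, -0.3707,  0.0208]), np.float64(0.0009411424560868793))
  z (array([ 0.4154, -0.1236,  0.0198]), np.float64(0.0014738986745449433))
  z (array([ 0.4896, -0.0924,  0.0186]), np.float64(0.0003095529873371929))
tray both [ 0.5129 -0.2459] -156.9735893096576 [79.6796 77.2748 80.3057 77.7097 77.1786 79.5322 78.2351 80.856 ]
   pocket 0.111 [ 0.5563 -0.3481]
   pocket 0.037 [ 0.5273 -0.2799]
   pocket -0.037 [ 0.4984 -0.2118]
   pocket -0.111 [ 0.4694 -0.1437]
```

Heights agree with the text to within about 5 mm, and the rack and tray pocket spacings fit. Next I move above green. The rack's cross-row axis is at 13°.

```bash
python3 -m jog '[{"linear":[-0.68,-0.06,0]},{"linear":[-0.68,-0.06,0]},{"linear":[-0.68,-0.06,0]},{"linear":[-0.68,-0.06,0]},{"linear":[-0.68,-0.06,0]},{"linear":[-0.68,-0.06,0]},{"linear":[-0.68,-0.06,0]},{"linear":[-0.68,-0.06,0]},{"linear":[-0.68,-0.05,0]},{"linear":[-0.68,-0.05,0]}]' 1 40; python3 -m jog '[{"roll":1},{"roll":1},{"roll":1},{"roll":1},{"roll":1},{"roll":1},{"roll":1},{"roll":1},{"roll":1},{"roll":1},{"roll":0.2},{"linear":[0,0,0]}]'
cat >> h.py <<'E'
RK=dict(green=(.4744,.3551),red=(.4897,.2834),yellow=(.5054,.2127),blue=(.5235,.1437))
TR=dict(green=(.5563,-.3481),red=(.5273,-.2799),yellow=(.4984,-.2118),blue=(.4694,-.1437))
def go(xy,ang=None,z=None):
    s=env.observe(); R=np.array(s['tool_rot']); p=np.array(s['position']); t=np.array([*xy,p[2] if z is None else z])
    a=np.degrees(np.arctan2(R[1,1],R[0,1])); print('t',round(s['time_s'],2),'p',p.round(4),'ang',round(a,2),'w',round(s['grip_width'],4),'F',np.round(s['ft_force'],1))
    print('units',(R.T@(t-p)/.04).round(3),'' if ang is None else 'roll units %.2f'%((a-ang)/5))
E
python3 - <<'E'
from h import *
import cv2
go(RK['green'],13)
c=optics.calibration('wrist'); im=optics.get_image('wrist'); cv2.imwrite('pics/w1.png',cv2.cvtColor(im,cv2.COLOR_RGB2BGR))
print(c)
f=192/np.tan(np.radians(c['fov_y']/2));Ti=np.linalg.inv(c['T'])
for k in RK:
    q=Ti@[*RK[k],.121,1]; print(k,(q[:2]/q[2]*f+[c['cx'],c['cy']]).round(1))
E
```

```text
t 0.1 p [0.24   0.4946 0.2308] ang 64.11 w 0.0854 F [0.8 0.  0.1]
units [-6.796e+00 -5.790e-01 -1.000e-03] roll units 10.22
{'fov_y': 67.99058040410385, 'cx': 257.41014368998674, 'cy': 191.75752288258033, 'T': array([[ 0.43593848,  0.86875448,  0.23499639,  0.18029403],
       [ 0.89997515, -0.42036808, -0.11547899,  0.52299085],
       [-0.00153791,  0.26183265, -0.96511206,  0.37396131],
       [ 0.        ,  0.        ,  0.        ,  1.        ]])}
green [238.2 414.2]
red [191.  442.4]
yellow [147.8 468.7]
blue [109.6 494.1]invalid input
invalid input
```

View pics/w1.png

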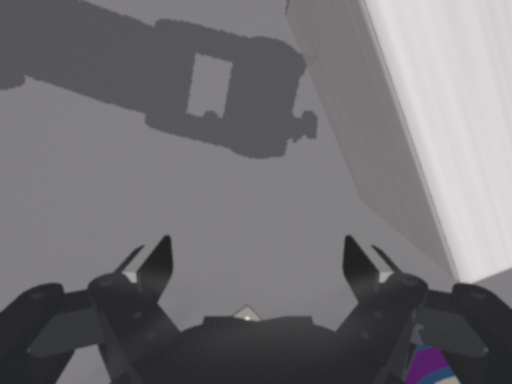

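The wrist view shows the open fingers over bare counter, with a white object on the right that we're moving away from. The rows were refused because each needs both keys.

```bash
python3 -m jog '[{"linear":[-0.68,-0.06,0],"roll":0},{"linear":[-0.68,-0.06,0],"roll":0},{"linear":[-0.68,-0.06,0],"roll":0},{"linear":[-0.68,-0.06,0],"roll":0},{"linear":[-0.68,-0.06,0],"roll":0},{"linear":[-0.68,-0.06,0],"roll":0},{"linear":[-0.68,-0.06,0],"roll":0},{"linear":[-0.68,-0.06,0],"roll":0},{"linear":[-0.68,-0.05,0],"roll":0},{"linear":[-0.68,-0.05,0],"roll":0}]' 1 40; python3 -m jog '[{"linear":[0,0,0],"roll":1},{"linear":[0,0,0],"roll":1},{"linear":[0,0,0],"roll":1},{"linear":[0,0,0],"roll":1},{"linear":[0,0,0],"roll":1},{"linear":[0,0,0],"roll":1},{"linear":[0,0,0],"roll":1},{"linear":[0,0,0],"roll":1},{"linear":[0,0,0],"roll":1},{"linear":[0,0,0],"roll":1},{"linear":[0,0,0],"roll":0.2},{"linear":[0,0,0],"roll":0}]'
python3 - <<'E'
from h import *
import cv2
go(RK['green'],13)
c=optics.calibration('wrist'); im=optics.get_image('wrist'); cv2.imwrite('pics/w2.png',cv2.cvtColor(im,cv2.COLOR_RGB2BGR))
f=192/np.tan(np.radians(c['fov_y']/2));Ti=np.linalg.inv(c['T'])
for k in RK:
    q=Ti@[*RK[k],.121,1]; print(k,(q[:2]/q[2]*f+[c['cx'],c['cy']]).round(1))
E
```

```text
time_s: 0.98
position: [0.4757, 0.3543, 0.2311]
tool_rot: [[-0.9, 0.437, -0.001], [0.437, 0.9, -0.0], [0.0, -0.0, -1.0]]
ft_force: [-1.2, 0.2, 0.8]
grip_width: 0.0851
gripper_force: 0.0
time_s: 1.98
position: [0.4746, 0.3552, 0.2311]
tool_rot: [[-0.228, 0.974, -0.0], [0.974, 0.228, -0.0], [-0.0, -0.0, -1.0]]
ft_force: [-0.7, -0.3, -1.0]
grip_width: 0.0851
gripper_force: 0.0
t 1.98 p [0.4746 0.3552 0.2311] ang 13.19 w 0.0851 F [-0.7 -0.3 -1. ]
units [-0.    -0.006  0.   ] roll units 0.04
green [257.6 188.4]
red [256.1 260.3]
yellow [255.3 322.4]
blue [257.1 376.2]
```

View pics/w2.png

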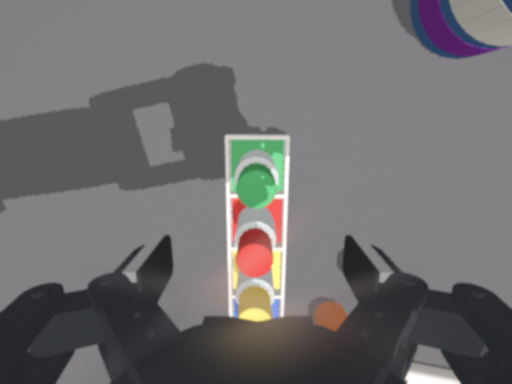

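The wrist picture shows green at (257,186), red at (255,252) and yellow at (255,305). Predicted values were 188, 260 and 322 px down, so I'll check the along-row position with an overlay.

Run:
```python
from h import *
import cv2
c=optics.calibration('wrist'); im=cv2.imread('pics/w2.png')
f=192/np.tan(np.radians(c['fov_y']/2));Ti=np.linalg.inv(c['T']); print(c['T'][:3,3])
k=4;x0,y0=190,125
big=cv2.resize(im[y0:y0+145,x0:x0+130],None,fx=k,fy=k,interpolation=cv2.INTER_CUBIC)
a=np.linspace(0,2*np.pi,60)
def poly(P,col):
    q=Ti@np.vstack([P,np.ones(P.shape[1])]); u=(q[:2]/q[2]*f).T+[c['cx'],c['cy']]
    cv2.polylines(big,[((u-[x0,y0]+.5)*k).astype(np.int32)],True,col,1)
for n in ('green','red'):
    x,y=RK[n]
    for r,z,col in((.019,.121,(255,255,255)),(.024,.009,(255,0,255))):
        poly(np.array([x+r*np.cos(a),y+r*np.sin(a),0*a+z]),col)
th=np.radians(-167.05);r=np.array([[np.cos(th),-np.sin(th)],[np.sin(th),np.cos(th)]])
L=np.array([[-.039,.15],[.039,.15],[.039,-.15],[-.039,-.15]]);P=L@r.T+[.4972,.2496]
poly(np.vstack([P.T,np.full(4,.024)]),(0,0,0))
cv2.imwrite('pics/w2c.png',big)
```

```text
[0.45913848 0.41882497 0.37430074]
```

View pics/w2c.png

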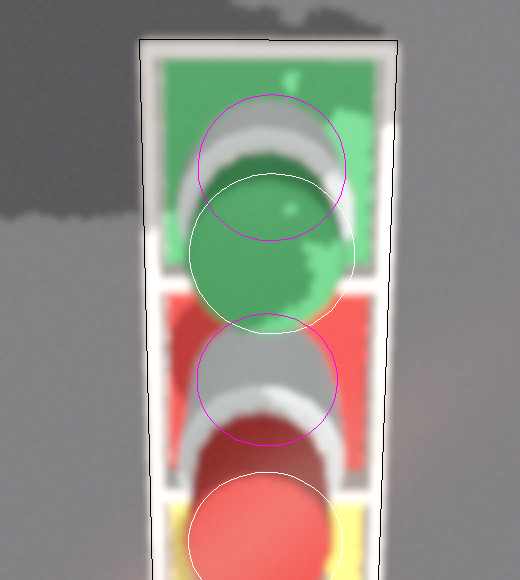

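The overlay fits to about 2 mm on the rack outline, the body bases and the cap tops. Now I descend to TCP z ≈ 0.083 and grip.

```bash
python3 -m jog '[{"linear":[0,-0.03,0.6],"roll":0},{"linear":[0,0,0.6],"roll":0},{"linear":[0,0,0.6],"roll":0},{"linear":[0,0,0.5],"roll":0},{"linear":[0,0,0.5],"roll":0},{"linear":[0,0,0.4],"roll":0},{"linear":[0,0,0.3],"roll":0},{"linear":[0,0,0.2],"roll":0},{"linear":[0,0,0],"roll":0}]' 1 40; python3 -m jog '[{"linear":[0,0,0],"roll":0},{"linear":[0,0,0],"roll":0},{"linear":[0,0,0],"roll":0},{"linear":[0,0,0],"roll":0},{"linear":[0,0,0],"roll":0},{"linear":[0,0,0],"roll":0},{"linear":[0,0,0],"roll":0},{"linear":[0,0,0],"roll":0}]' -1 40
```

```text
time_s: 2.78
position: [0.4729, 0.3546, 0.0818]
tool_rot: [[-0.228, 0.974, -0.003], [0.974, 0.228, -0.001], [-0.001, -0.003, -1.0]]
ft_force: [-0.2, 0.6, -0.4]
grip_width: 0.0851
gripper_force: 0.0
time_s: 3.45
position: [0.4737, 0.3551, 0.0842]
tool_rot: [[-0.227, 0.974, 0.001], [0.974, 0.227, 0.001], [0.0, 0.001, -1.0]]
ft_force: [-2.3, -0.2, 6.9]
grip_width: 0.0373
gripper_force: 39.7
```

Gripped at a width of 37 mm. I lift and work out the transfer.

```bash
python3 -m jog '[{"linear":[0,0,-0.1],"roll":0},{"linear":[0,0,-0.2],"roll":0},{"linear":[0,0,-0.4],"roll":0},{"linear":[0,0,-0.6],"roll":0},{"linear":[0,0,-0.6],"roll":0},{"linear":[0,0,-0.6],"roll":0},{"linear":[0,0,-0.6],"roll":0},{"linear":[0,0,-0.5],"roll":0},{"linear":[0,0,-0.3],"roll":0},{"linear":[0,0,-0.1],"roll":0},{"linear":[0,0,0],"roll":0}]'; python3 -c "
from h import *
go(TR['green'],23)"
```

```text
time_s: 4.37
position: [0.4737, 0.355, 0.2443]
tool_rot: [[-0.227, 0.974, 0.002], [0.974, 0.227, 0.001], [0.0, 0.002, -1.0]]
ft_force: [0.4, -0.6, -1.7]
grip_width: 0.037
gripper_force: 40.2
t 4.37 p [0.4737 0.355  0.2443] ang 13.12 w 0.037 F [ 0.4 -0.6 -1.7]
units [-1.7587e+01 -1.9770e+00 -1.0000e-02] roll units -1.98
```

```bash
python3 -m jog '[{"linear":[-0.3,-0.08,0],"roll":0},{"linear":[-0.5,-0.08,0],"roll":0},{"linear":[-0.8,-0.08,0],"roll":0},{"linear":[-0.8,-0.08,0],"roll":0},{"linear":[-0.8,-0.08,0],"roll":0},{"linear":[-0.8,-0.08,0],"roll":0},{"linear":[-0.8,-0.08,0],"roll":0},{"linear":[-0.8,-0.08,0],"roll":0},{"linear":[-0.8,-0.08,0],"roll":0},{"linear":[-0.8,-0.08,0],"roll":0},{"linear":[-0.8,-0.08,0],"roll":0},{"linear":[-0.8,-0.08,0],"roll":0}]'; python3 -m jog '[{"linear":[-0.8,-0.08,0],"roll":0},{"linear":[-0.8,-0.08,0],"roll":0},{"linear":[-0.8,-0.08,0],"roll":0},{"linear":[-0.8,-0.08,0],"roll":0},{"linear":[-0.8,-0.08,0],"roll":0},{"linear":[-0.8,-0.08,0],"roll":0},{"linear":[-0.8,-0.08,0],"roll":0},{"linear":[-0.8,-0.08,0],"roll":0},{"linear":[-0.8,-0.08,0],"roll":0},{"linear":[-0.8,-0.08,0],"roll":-0.5},{"linear":[-0.5,-0.08,0],"roll":-1},{"linear":[-0.3,-0.08,0],"roll":-0.5}]'; python3 -m jog '[{"linear":[0,0,0],"roll":0},{"linear":[0,0,0],"roll":0}]'
python3 - <<'E'
from h import *
import cv2
go(TR['green'],23)
c=optics.calibration('wrist'); im=optics.get_image('wrist'); im=cv2.cvtColor(im,cv2.COLOR_RGB2BGR)
f=192/np.tan(np.radians(c['fov_y']/2));Ti=np.linalg.inv(c['T'])
def pr(P):
    q=Ti@np.vstack([P.T,np.ones(len(P))]); return ((q[:2]/q[2]*f).T+[c['cx'],c['cy']]).round().astype(np.int32)
th=np.radians(-156.97);r=np.array([[np.cos(th),-np.sin(th)],[np.sin(th),np.cos(th)]])
for y in(.111,.037,-.037,-.111):
    L=np.array([[-.035,y+.035],[.035,y+.035],[.035,y-.035],[-.035,y-.035]]);P=L@r.T+[.5129,-.2459]
    cv2.polylines(im,[pr(np.c_[P,np.full(4,.024)])],True,(0,0,255),1)
cv2.imwrite('pics/w3.png',im)
E
```

```text
time_s: 5.37
position: [0.515, 0.0013, 0.2422]
tool_rot: [[-0.227, 0.974, -0.002], [0.974, 0.227, 0.0], [0.001, -0.002, -1.0]]
ft_force: [0.3, 0.6, -0.5]
grip_width: 0.0373
gripper_force: 40.2
time_s: 6.37
position: [0.5597, -0.3509, 0.2411]
tool_rot: [[-0.394, 0.919, -0.003], [0.919, 0.394, 0.002], [0.003, -0.002, -1.0]]
ft_force: [-0.6, -0.1, -1.4]
grip_width: 0.0371
gripper_force: 40.2
time_s: 6.53
position: [0.5601, -0.3482, 0.2419]
tool_rot: [[-0.39, 0.921, -0.002], [0.921, 0.39, 0.002], [0.002, -0.001, -1.0]]
ft_force: [-0.1, 0.9, -0.7]
grip_width: 0.037
gripper_force: 40.1
t 6.53 p [ 0.5601 -0.3482  0.2419] ang 22.97 w 0.037 F [-0.1  0.9 -0.7]
units [ 0.04  -0.086  0.   ] roll units -0.01
```

View pics/w3.png

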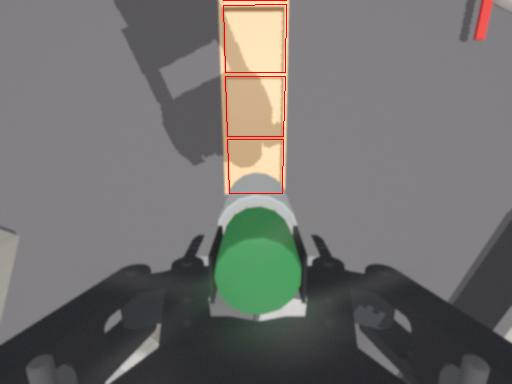

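The overlay matches the tray pockets to 1–2 mm. Lower green with the small correction, then release.

```bash
python3 -m jog '[{"linear":[0.04,-0.09,0.2],"roll":0},{"linear":[0,0,0.5],"roll":0},{"linear":[0,0,0.6],"roll":0},{"linear":[0,0,0.6],"roll":0},{"linear":[0,0,0.5],"roll":0},{"linear":[0,0,0.4],"roll":0},{"linear":[0,0,0.4],"roll":0},{"linear":[0,0,0.3],"roll":0},{"linear":[0,0,0.2],"roll":0},{"linear":[0,0,0.2],"roll":0},{"linear":[0,0,0.06],"roll":0},{"linear":[0,0,0],"roll":0}]'; python3 -m jog '[{"linear":[0,0,0],"roll":0},{"linear":[0,0,0],"roll":0}]'
```

```text
time_s: 7.58
position: [0.5569, -0.3475, 0.0847]
tool_rot: [[-0.393, 0.92, -0.0], [0.92, 0.393, 0.0], [0.001, -0.0, -1.0]]
ft_force: [-0.3, 0.3, -0.1]
grip_width: 0.0367
gripper_force: 40.1
time_s: 7.75
position: [0.5573, -0.3482, 0.0857]
tool_rot: [[-0.393, 0.92, 0.001], [0.92, 0.393, -0.001], [-0.001, 0.001, -1.0]]
ft_force: [0.2, -0.6, -1.4]
grip_width: 0.0372
gripper_force: 40.1
```

```bash
python3 -m jog '[{"linear":[0,0,0.04],"roll":0},{"linear":[0,0,0.03],"roll":0},{"linear":[0,0,0],"roll":0},{"linear":[0,0,0],"roll":0}]'; python3 -m jog '[{"linear":[0,0,0],"roll":0},{"linear":[0,0,0],"roll":0},{"linear":[0,0,0],"roll":0},{"linear":[0,0,0],"roll":0},{"linear":[0,0,0],"roll":0},{"linear":[0,0,0],"roll":0},{"linear":[0,0,0],"roll":0}]' 1; python3 -m jog '[{"linear":[0,0,-0.2],"roll":0},{"linear":[0,0,-0.5],"roll":0},{"linear":[0,0,-0.6],"roll":0},{"linear":[0,0,-0.8],"roll":0},{"linear":[0,0,-0.8],"roll":0},{"linear":[0,0,-0.8],"roll":0},{"linear":[0,0,-0.3],"roll":0},{"linear":[0,0,0],"roll":0}]'; python3 -c "
from h import *
go(RK['red'],13)"
```

```text
time_s: 8.08
position: [0.557, -0.348, 0.0821]
tool_rot: [[-0.393, 0.92, -0.0], [0.92, 0.393, 0.0], [0.0, -0.0, -1.0]]
ft_force: [-0.3, 0.4, -1.2]
grip_width: 0.0372
gripper_force: 40.1
time_s: 8.67
position: [0.557, -0.348, 0.0821]
tool_rot: [[-0.393, 0.92, 0.0], [0.92, 0.393, -0.0], [-0.0, 0.0, -1.0]]
ft_force: [0.4, -0.1, -1.2]
grip_width: 0.0854
gripper_force: 0.0
time_s: 9.33
position: [0.5577, -0.3485, 0.2468]
tool_rot: [[-0.393, 0.92, 0.006], [0.92, 0.393, -0.005], [-0.007, 0.003, -1.0]]
ft_force: [0.7, 0.1, -0.2]
grip_width: 0.0852
gripper_force: 0.0
t 9.33 p [ 0.5577 -0.3485  0.2468] ang 23.12 w 0.0852 F [ 0.7  0.1 -0.2]
units [15.197  4.639 -0.092] roll units 2.02
```

```bash
python3 -m jog '[{"linear":[0.3,0.23,0],"roll":0},{"linear":[0.8,0.23,0],"roll":0},{"linear":[0.8,0.23,0],"roll":0},{"linear":[0.8,0.23,0],"roll":0},{"linear":[0.8,0.23,0],"roll":0},{"linear":[0.8,0.23,0],"roll":0},{"linear":[0.8,0.23,0],"roll":0},{"linear":[0.8,0.23,0],"roll":0},{"linear":[0.8,0.23,0],"roll":0},{"linear":[0.8,0.23,0],"roll":0}]'; python3 -m jog '[{"linear":[0.8,0.23,0],"roll":0},{"linear":[0.8,0.23,0],"roll":0},{"linear":[0.8,0.23,0],"roll":0},{"linear":[0.8,0.23,0],"roll":0},{"linear":[0.8,0.23,0],"roll":0},{"linear":[0.8,0.23,0],"roll":0},{"linear":[0.8,0.23,0],"roll":0},{"linear":[0.8,0.23,0],"roll":0},{"linear":[0.8,0.23,0],"roll":0},{"linear":[0.5,0.25,0],"roll":1},{"linear":[0,0,0],"roll":1},{"linear":[0,0,0],"roll":0}]'; python3 -c "
from h import *
go(RK['red'],13,.083)"
```

```text
time_s: 10.17
position: [0.5225, -0.0333, 0.2406]
tool_rot: [[-0.393, 0.92, -0.003], [0.92, 0.393, 0.001], [0.002, -0.002, -1.0]]
ft_force: [0.6, 0.5, 0.5]
grip_width: 0.0856
gripper_force: 0.0
time_s: 11.17
position: [0.4867, 0.2853, 0.2404]
tool_rot: [[-0.227, 0.974, -0.003], [0.974, 0.227, -0.001], [-0.0, -0.003, -1.0]]
ft_force: [0.1, -0.5, -0.8]
grip_width: 0.0853
gripper_force: 0.0
t 11.17 p [0.4867 0.2853 0.2404] ang 13.09 w 0.0853 F [ 0.1 -0.5 -0.8]
units [-0.062  0.075  3.934] roll units 0.02
```

```bash
python3 -m jog '[{"linear":[-0.04,0.04,0.5],"roll":0},{"linear":[0,0,0.6],"roll":0},{"linear":[0,0,0.6],"roll":0},{"linear":[0,0,0.6],"roll":0},{"linear":[0,0,0.5],"roll":0},{"linear":[0,0,0.4],"roll":0},{"linear":[0,0,0.4],"roll":0},{"linear":[0,0,0.3],"roll":0},{"linear":[0,0,0],"roll":0},{"linear":[0,0,0],"roll":0}]'; python3 -m jog '[{"linear":[0,0,0],"roll":0},{"linear":[0,0,0],"roll":0},{"linear":[0,0,0],"roll":0},{"linear":[0,0,0],"roll":0},{"linear":[0,0,0],"roll":0},{"linear":[0,0,0],"roll":0},{"linear":[0,0,0],"roll":0},{"linear":[0,0,0],"roll":0}]' -1 40
```

```text
time_s: 12.0
position: [0.4895, 0.2821, 0.0855]
tool_rot: [[-0.228, 0.974, -0.002], [0.974, 0.228, -0.001], [-0.0, -0.002, -1.0]]
ft_force: [-0.7, -0.4, 0.3]
grip_width: 0.0851
gripper_force: 0.0
time_s: 12.67
position: [0.4902, 0.2826, 0.0867]
tool_rot: [[-0.227, 0.974, 0.0], [0.974, 0.227, 0.0], [0.0, 0.0, -1.0]]
ft_force: [-3.1, -0.8, 5.6]
grip_width: 0.0374
gripper_force: 39.6
```

```bash
python3 -m jog '[{"linear":[0,0,-0.1],"roll":0},{"linear":[0,0,-0.2],"roll":0},{"linear":[0,0,-0.4],"roll":0},{"linear":[0,0,-0.6],"roll":0},{"linear":[0,0,-0.6],"roll":0},{"linear":[0,0,-0.6],"roll":0},{"linear":[0,0,-0.6],"roll":0},{"linear":[0,0,-0.5],"roll":0},{"linear":[0,0,-0.3],"roll":0},{"linear":[0,0,-0.1],"roll":0},{"linear":[0,0,0],"roll":0}]'; python3 -c "
from h import *
go(TR['red'],23)"
```

```text
time_s: 13.58
position: [0.4904, 0.2826, 0.2471]
tool_rot: [[-0.227, 0.974, 0.002], [0.974, 0.227, 0.001], [0.0, 0.002, -1.0]]
ft_force: [0.3, -0.7, -1.3]
grip_width: 0.0374
gripper_force: 40.2
t 13.58 p [0.4904 0.2826 0.2471] ang 13.12 w 0.0374 F [ 0.3 -0.7 -1.3]
units [-1.3905e+01 -2.2930e+00 -6.0000e-03] roll units -1.98
```

```bash
python3 -m jog '[{"linear":[-0.3,-0.12,0],"roll":0},{"linear":[-0.5,-0.12,0],"roll":0},{"linear":[-0.8,-0.12,0],"roll":0},{"linear":[-0.8,-0.12,0],"roll":0},{"linear":[-0.8,-0.12,0],"roll":0},{"linear":[-0.8,-0.12,0],"roll":0},{"linear":[-0.8,-0.12,0],"roll":0},{"linear":[-0.8,-0.12,0],"roll":0},{"linear":[-0.8,-0.12,0],"roll":0},{"linear":[-0.8,-0.12,0],"roll":0}]'; python3 -m jog '[{"linear":[-0.8,-0.11,0],"roll":0},{"linear":[-0.8,-0.11,0],"roll":0},{"linear":[-0.8,-0.11,0],"roll":0},{"linear":[-0.8,-0.11,0],"roll":0},{"linear":[-0.8,-0.11,0],"roll":0},{"linear":[-0.8,-0.11,0],"roll":0},{"linear":[-0.8,-0.11,0],"roll":0},{"linear":[-0.6,-0.11,0],"roll":0},{"linear":[-0.3,-0.11,0],"roll":0},{"linear":[-0.2,-0.11,0],"roll":0}]'; python3 -m jog '[{"linear":[0,0,0],"roll":-0.5},{"linear":[0,0,0],"roll":-1},{"linear":[0,0,0],"roll":-0.5},{"linear":[0,0,0],"roll":0},{"linear":[0,0,0],"roll":0}]'; python3 -c "
from h import *
go(TR['red'],23,.084)"
```

```text
time_s: 14.42
position: [0.5078, -0.0109, 0.245]
tool_rot: [[-0.227, 0.974, -0.002], [0.974, 0.227, 0.0], [0.001, -0.002, -1.0]]
ft_force: [1.3, 0.4, -0.6]
grip_width: 0.037
gripper_force: 40.2
time_s: 15.25
position: [0.5258, -0.2812, 0.2447]
tool_rot: [[-0.225, 0.974, -0.002], [0.974, 0.225, 0.002], [0.002, -0.002, -1.0]]
ft_force: [0.5, 1.0, -1.2]
grip_width: 0.037
gripper_force: 40.1
time_s: 15.67
position: [0.5264, -0.279, 0.246]
tool_rot: [[-0.392, 0.92, -0.001], [0.92, 0.392, 0.001], [0.001, -0.0, -1.0]]
ft_force: [-0.6, -0.5, -1.0]
grip_width: 0.0369
gripper_force: 40.1
t 15.67 p [ 0.5264 -0.279   0.246 ] ang 23.07 w 0.0369 F [-0.6 -0.5 -1. ]
units [-0.032  0.012  4.049] roll units 0.01
```

```bash
python3 -m jog '[{"linear":[-0.03,0.01,0.2],"roll":0},{"linear":[0,0,0.5],"roll":0},{"linear":[0,0,0.6],"roll":0},{"linear":[0,0,0.6],"roll":0},{"linear":[0,0,0.5],"roll":0},{"linear":[0,0,0.5],"roll":0},{"linear":[0,0,0.4],"roll":0},{"linear":[0,0,0.3],"roll":0},{"linear":[0,0,0.2],"roll":0},{"linear":[0,0,0.2],"roll":0},{"linear":[0,0,0],"roll":0},{"linear":[0,0,0],"roll":0}]'; python3 -m jog '[{"linear":[0,0,0],"roll":0},{"linear":[0,0,0],"roll":0}]'
```

```text
time_s: 16.67
position: [0.5277, -0.2807, 0.0862]
tool_rot: [[-0.392, 0.92, 0.0], [0.92, 0.392, 0.0], [0.0, 0.0, -1.0]]
ft_force: [-0.5, 0.6, -1.0]
grip_width: 0.0374
gripper_force: 40.1
time_s: 16.83
position: [0.5279, -0.2809, 0.0869]
tool_rot: [[-0.392, 0.92, 0.001], [0.92, 0.392, -0.001], [-0.001, 0.001, -1.0]]
ft_force: [-0.1, -0.1, -1.2]
grip_width: 0.0367
gripper_force: 40.1
```

```bash
python3 -m jog '[{"linear":[0,0,0.04],"roll":0},{"linear":[0,0,0.03],"roll":0},{"linear":[0,0,0],"roll":0},{"linear":[0,0,0],"roll":0}]'; python3 -m jog '[{"linear":[0,0,0],"roll":0},{"linear":[0,0,0],"roll":0},{"linear":[0,0,0],"roll":0},{"linear":[0,0,0],"roll":0},{"linear":[0,0,0],"roll":0},{"linear":[0,0,0],"roll":0},{"linear":[0,0,0],"roll":0}]' 1; python3 -m jog '[{"linear":[0,0,-0.2],"roll":0},{"linear":[0,0,-0.5],"roll":0},{"linear":[0,0,-0.6],"roll":0},{"linear":[0,0,-0.8],"roll":0},{"linear":[0,0,-0.8],"roll":0},{"linear":[0,0,-0.8],"roll":0},{"linear":[0,0,-0.3],"roll":0},{"linear":[0,0,0],"roll":0},{"linear":[0,0,0],"roll":0}]'; python3 -c "
from h import *
import cv2
go(RK['yellow'],13)
cv2.imwrite('pics/s2.png',cv2.cvtColor(optics.get_image('scene'),cv2.COLOR_RGB2BGR))"
```

```text
time_s: 17.17
position: [0.5278, -0.2809, 0.0838]
tool_rot: [[-0.392, 0.92, 0.001], [0.92, 0.392, -0.001], [-0.001, 0.0, -1.0]]
ft_force: [-0.8, -0.3, 1.7]
grip_width: 0.037
gripper_force: 40.3
time_s: 17.75
position: [0.5276, -0.2807, 0.0833]
tool_rot: [[-0.393, 0.92, -0.0], [0.92, 0.393, 0.0], [0.0, -0.0, -1.0]]
ft_force: [0.3, -0.1, 0.2]
grip_width: 0.0857
gripper_force: 0.0
time_s: 18.5
position: [0.5275, -0.2806, 0.2437]
tool_rot: [[-0.393, 0.92, 0.001], [0.92, 0.393, -0.001], [-0.001, 0.0, -1.0]]
ft_force: [0.1, 0.2, -0.5]
grip_width: 0.0857
gripper_force: 0.0
t 18.5 p [ 0.5275 -0.2806  0.2437] ang 23.12 w 0.0857 F [ 0.1  0.2 -0.5]
units [ 1.156e+01  4.333e+00 -7.000e-03] roll units 2.02
```

View pics/s2.png

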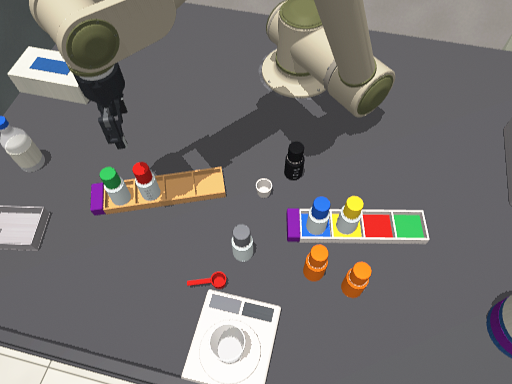

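Green (110,185) and red (145,180) stand upright in the first two tray pockets from the purple end. Blue and yellow are undisturbed in the rack. Yellow is next.

```bash
python3 -m jog '[{"linear":[0.3,0.27,0],"roll":0},{"linear":[0.6,0.27,0],"roll":0},{"linear":[0.8,0.27,0],"roll":0},{"linear":[0.8,0.27,0],"roll":0},{"linear":[0.8,0.27,0],"roll":0},{"linear":[0.8,0.27,0],"roll":0},{"linear":[0.8,0.27,0],"roll":0},{"linear":[0.8,0.27,0],"roll":0}]'; python3 -m jog '[{"linear":[0.8,0.27,0],"roll":0},{"linear":[0.8,0.27,0],"roll":0},{"linear":[0.8,0.27,0],"roll":0},{"linear":[0.8,0.27,0],"roll":0},{"linear":[0.8,0.27,0],"roll":0},{"linear":[0.8,0.27,0],"roll":0},{"linear":[0.8,0.27,0],"roll":0},{"linear":[0.26,0.28,0],"roll":0},{"linear":[0,0,0],"roll":1},{"linear":[0,0,0],"roll":1},{"linear":[0,0,0],"roll":0},{"linear":[0,0,0],"roll":0}]'; python3 -c "
from h import *
go(RK['yellow'],13,.083)"
```

```text
time_s: 19.22
position: [0.5166, -0.0354, 0.2418]
tool_rot: [[-0.392, 0.92, -0.003], [0.92, 0.392, 0.001], [0.002, -0.002, -1.0]]
ft_force: [0.8, 0.7, 0.1]
grip_width: 0.0854
gripper_force: 0.0
time_s: 20.22
position: [0.505, 0.2124, 0.2421]
tool_rot: [[-0.229, 0.973, -0.002], [0.973, 0.229, -0.0], [0.0, -0.002, -1.0]]
ft_force: [-0.5, -0.7, 1.0]
grip_width: 0.0855
gripper_force: 0.0
t 20.22 p [0.505  0.2124 0.2421] ang 13.26 w 0.0855 F [-0.5 -0.7  1. ]
units [0.004 0.022 3.978] roll units 0.05
```

```bash
python3 -m jog '[{"linear":[0,0.02,0.5],"roll":0},{"linear":[0,0,0.6],"roll":0},{"linear":[0,0,0.6],"roll":0},{"linear":[0,0,0.6],"roll":0},{"linear":[0,0,0.5],"roll":0},{"linear":[0,0,0.4],"roll":0},{"linear":[0,0,0.4],"roll":0},{"linear":[0,0,0.3],"roll":0},{"linear":[0,0,0.07],"roll":0},{"linear":[0,0,0],"roll":0}]'; python3 -m jog '[{"linear":[0,0,0],"roll":0},{"linear":[0,0,0],"roll":0},{"linear":[0,0,0],"roll":0},{"linear":[0,0,0],"roll":0},{"linear":[0,0,0],"roll":0},{"linear":[0,0,0],"roll":0},{"linear":[0,0,0],"roll":0},{"linear":[0,0,0],"roll":0}]' -1 40; python3 -m jog '[{"linear":[0,0,-0.1],"roll":0},{"linear":[0,0,-0.2],"roll":0},{"linear":[0,0,-0.4],"roll":0},{"linear":[0,0,-0.6],"roll":0},{"linear":[0,0,-0.6],"roll":0},{"linear":[0,0,-0.6],"roll":0},{"linear":[0,0,-0.6],"roll":0},{"linear":[0,0,-0.5],"roll":0},{"linear":[0,0,-0.3],"roll":0},{"linear":[0,0,-0.1],"roll":0},{"linear":[0,0,0],"roll":0}]'; python3 -c "
from h import *
go(TR['yellow'],23)"
```

```text
time_s: 21.05
position: [0.5057, 0.2124, 0.0836]
tool_rot: [[-0.228, 0.974, -0.002], [0.974, 0.228, -0.0], [0.0, -0.002, -1.0]]
ft_force: [0.2, 0.0, 0.8]
grip_width: 0.0854
gripper_force: 0.0
time_s: 21.72
position: [0.5063, 0.2128, 0.0852]
tool_rot: [[-0.227, 0.974, 0.001], [0.974, 0.227, 0.0], [-0.0, 0.001, -1.0]]
ft_force: [-2.1, -0.0, 6.4]
grip_width: 0.0371
gripper_force: 39.6
time_s: 22.63
position: [0.5063, 0.2128, 0.2455]
tool_rot: [[-0.227, 0.974, 0.002], [0.974, 0.227, 0.0], [-0.0, 0.002, -1.0]]
ft_force: [0.5, -0.6, -1.8]
grip_width: 0.0373
gripper_force: 40.1
t 22.63 p [0.5063 0.2128 0.2455] ang 13.12 w 0.0373 F [ 0.5 -0.6 -1.8]
units [-1.0292e+01 -2.6020e+00 -4.0000e-03] roll units -1.98
```

```bash
python3 -m jog '[{"linear":[-0.3,-0.17,0],"roll":0},{"linear":[-0.5,-0.17,0],"roll":0},{"linear":[-0.8,-0.17,0],"roll":0},{"linear":[-0.8,-0.17,0],"roll":0},{"linear":[-0.8,-0.17,0],"roll":0},{"linear":[-0.8,-0.17,0],"roll":0},{"linear":[-0.8,-0.17,0],"roll":0},{"linear":[-0.8,-0.17,0],"roll":0}]'; python3 -m jog '[{"linear":[-0.8,-0.17,0],"roll":0},{"linear":[-0.8,-0.17,0],"roll":0},{"linear":[-0.8,-0.18,0],"roll":0},{"linear":[-0.8,-0.18,0],"roll":0},{"linear":[-0.8,-0.18,0],"roll":0},{"linear":[-0.4,-0.18,0],"roll":0},{"linear":[-0.3,-0.18,0],"roll":0},{"linear":[0,0,0],"roll":-0.5},{"linear":[0,0,0],"roll":-1},{"linear":[0,0,0],"roll":-0.5},{"linear":[0,0,0],"roll":0},{"linear":[0,0,0],"roll":0}]'; python3 -c "
from h import *
go(TR['yellow'],23,.082)"
```

```text
time_s: 23.3
position: [0.5029, -0.0197, 0.2434]
tool_rot: [[-0.227, 0.974, -0.002], [0.974, 0.227, 0.0], [0.001, -0.002, -1.0]]
ft_force: [0.3, 0.9, -0.9]
grip_width: 0.0374
gripper_force: 40.1
time_s: 24.3
position: [0.4977, -0.2122, 0.2437]
tool_rot: [[-0.391, 0.92, -0.002], [0.92, 0.391, 0.001], [0.002, -0.001, -1.0]]
ft_force: [-0.6, -0.4, -1.0]
grip_width: 0.0373
gripper_force: 40.1
t 24.3 p [ 0.4977 -0.2122  0.2437] ang 23.01 w 0.0373 F [-0.6 -0.4 -1. ]
units [-4.000e-03  2.500e-02  4.042e+00] roll units 0.00
```

```bash
python3 -m jog '[{"linear":[0,0.02,0.2],"roll":0},{"linear":[0,0,0.5],"roll":0},{"linear":[0,0,0.6],"roll":0},{"linear":[0,0,0.6],"roll":0},{"linear":[0,0,0.5],"roll":0},{"linear":[0,0,0.5],"roll":0},{"linear":[0,0,0.4],"roll":0},{"linear":[0,0,0.3],"roll":0},{"linear":[0,0,0.2],"roll":0},{"linear":[0,0,0.2],"roll":0},{"linear":[0,0,0],"roll":0},{"linear":[0,0,0],"roll":0}]'; python3 -m jog '[{"linear":[0,0,0.04],"roll":0},{"linear":[0,0,0.03],"roll":0},{"linear":[0,0,0],"roll":0},{"linear":[0,0,0],"roll":0}]'
```

```text
time_s: 25.3
position: [0.4991, -0.2118, 0.0845]
tool_rot: [[-0.392, 0.92, -0.0], [0.92, 0.392, 0.0], [0.0, -0.0, -1.0]]
ft_force: [0.1, -0.9, -1.3]
grip_width: 0.037
gripper_force: 40.1
time_s: 25.63
position: [0.4994, -0.212, 0.0822]
tool_rot: [[-0.393, 0.92, 0.001], [0.92, 0.393, -0.001], [-0.001, 0.001, -1.0]]
ft_force: [0.2, 0.4, 1.6]
grip_width: 0.0375
gripper_force: 40.2
```

```bash
python3 -m jog '[{"linear":[0,0,0],"roll":0},{"linear":[0,0,0],"roll":0},{"linear":[0,0,0],"roll":0},{"linear":[0,0,0],"roll":0},{"linear":[0,0,0],"roll":0},{"linear":[0,0,0],"roll":0},{"linear":[0,0,0],"roll":0}]' 1; python3 -m jog '[{"linear":[0,0,-0.2],"roll":0},{"linear":[0,0,-0.5],"roll":0},{"linear":[0,0,-0.6],"roll":0},{"linear":[0,0,-0.8],"roll":0},{"linear":[0,0,-0.8],"roll":0},{"linear":[0,0,-0.8],"roll":0},{"linear":[0,0,-0.3],"roll":0},{"linear":[0,0,0],"roll":0},{"linear":[0,0,0],"roll":0}]'; python3 -c "
from h import *
go(RK['blue'],13)"
```

```text
time_s: 26.22
position: [0.4991, -0.2118, 0.0817]
tool_rot: [[-0.393, 0.92, -0.0], [0.92, 0.393, 0.0], [0.0, -0.0, -1.0]]
ft_force: [0.1, 0.2, -0.4]
grip_width: 0.0853
gripper_force: 0.0
time_s: 26.97
position: [0.499, -0.2117, 0.242]
tool_rot: [[-0.393, 0.92, 0.001], [0.92, 0.393, -0.0], [-0.001, 0.0, -1.0]]
ft_force: [-0.1, 0.1, 0.4]
grip_width: 0.0854
gripper_force: 0.0
t 26.97 p [ 0.499  -0.2117  0.242 ] ang 23.11 w 0.0854 F [-0.1  0.1  0.4]
units [ 7.931e+00  4.052e+00 -4.000e-03] roll units 2.02
```

```bash
python3 -m jog '[{"linear":[0.3,0.31,0],"roll":0},{"linear":[0.5,0.31,0],"roll":0},{"linear":[0.7,0.31,0],"roll":0},{"linear":[0.7,0.31,0],"roll":0},{"linear":[0.7,0.31,0],"roll":0},{"linear":[0.7,0.31,0],"roll":0},{"linear":[0.7,0.31,0],"roll":0}]'; python3 -m jog '[{"linear":[0.7,0.31,0],"roll":0},{"linear":[0.7,0.31,0],"roll":0},{"linear":[0.7,0.31,0],"roll":0},{"linear":[0.7,0.31,0],"roll":0},{"linear":[0.5,0.31,0],"roll":0},{"linear":[0.33,0.33,0],"roll":0},{"linear":[0,0,0],"roll":1},{"linear":[0,0,0],"roll":1},{"linear":[0,0,0],"roll":0},{"linear":[0,0,0],"roll":0}]'; python3 -c "
from h import *
go(RK['blue'],13,.083)"
```

```text
time_s: 27.55
position: [0.5106, -0.018, 0.2401]
tool_rot: [[-0.392, 0.92, -0.003], [0.92, 0.392, 0.001], [0.002, -0.003, -1.0]]
ft_force: [0.3, -0.5, 0.3]
grip_width: 0.0852
gripper_force: 0.0
time_s: 28.38
position: [0.5231, 0.1435, 0.2405]
tool_rot: [[-0.229, 0.973, -0.002], [0.973, 0.229, -0.0], [0.0, -0.002, -1.0]]
ft_force: [0.9, -0.1, -0.1]
grip_width: 0.0854
gripper_force: 0.0
t 28.38 p [0.5231 0.1435 0.2405] ang 13.26 w 0.0854 F [ 0.9 -0.1 -0.1]
units [2.000e-03 2.000e-02 3.938e+00] roll units 0.05
```

```bash
python3 -m jog '[{"linear":[0,0.02,0.5],"roll":0},{"linear":[0,0,0.6],"roll":0},{"linear":[0,0,0.6],"roll":0},{"linear":[0,0,0.6],"roll":0},{"linear":[0,0,0.5],"roll":0},{"linear":[0,0,0.4],"roll":0},{"linear":[0,0,0.4],"roll":0},{"linear":[0,0,0.3],"roll":0},{"linear":[0,0,0.03],"roll":0},{"linear":[0,0,0],"roll":0}]'; python3 -m jog '[{"linear":[0,0,0],"roll":0},{"linear":[0,0,0],"roll":0},{"linear":[0,0,0],"roll":0},{"linear":[0,0,0],"roll":0},{"linear":[0,0,0],"roll":0},{"linear":[0,0,0],"roll":0},{"linear":[0,0,0],"roll":0},{"linear":[0,0,0],"roll":0}]' -1 40; python3 -m jog '[{"linear":[0,0,-0.1],"roll":0},{"linear":[0,0,-0.2],"roll":0},{"linear":[0,0,-0.4],"roll":0},{"linear":[0,0,-0.6],"roll":0},{"linear":[0,0,-0.6],"roll":0},{"linear":[0,0,-0.6],"roll":0},{"linear":[0,0,-0.6],"roll":0},{"linear":[0,0,-0.5],"roll":0},{"linear":[0,0,-0.3],"roll":0},{"linear":[0,0,-0.1],"roll":0},{"linear":[0,0,0],"roll":0}]'; python3 -c "
from h import *
go(TR['blue'],23)"
```

```text
time_s: 29.22
position: [0.5239, 0.1434, 0.0839]
tool_rot: [[-0.228, 0.974, -0.002], [0.974, 0.228, -0.0], [0.0, -0.002, -1.0]]
ft_force: [1.1, 0.2, 1.6]
grip_width: 0.0858
gripper_force: 0.0
time_s: 29.88
position: [0.5244, 0.1437, 0.0851]
tool_rot: [[-0.227, 0.974, 0.001], [0.974, 0.227, -0.0], [-0.0, 0.001, -1.0]]
ft_force: [-2.0, -0.8, 5.8]
grip_width: 0.0369
gripper_force: 39.5
time_s: 30.8
position: [0.5245, 0.1437, 0.2455]
tool_rot: [[-0.227, 0.974, 0.002], [0.974, 0.227, 0.0], [-0.0, 0.002, -1.0]]
ft_force: [-0.3, -0.7, -0.6]
grip_width: 0.0369
gripper_force: 40.1
t 30.8 p [0.5245 0.1437 0.2455] ang 13.12 w 0.0369 F [-0.3 -0.7 -0.6]
units [-6.685e+00 -2.973e+00 -3.000e-03] roll units -1.98
```

```bash
python3 -m jog '[{"linear":[-0.3,-0.25,0],"roll":0},{"linear":[-0.5,-0.25,0],"roll":0},{"linear":[-0.7,-0.25,0],"roll":0},{"linear":[-0.7,-0.25,0],"roll":0},{"linear":[-0.7,-0.25,0],"roll":0},{"linear":[-0.7,-0.25,0],"roll":0},{"linear":[-0.7,-0.25,0],"roll":0},{"linear":[-0.7,-0.25,0],"roll":0},{"linear":[-0.7,-0.25,0],"roll":0},{"linear":[-0.5,-0.25,0],"roll":0},{"linear":[-0.3,-0.25,0],"roll":0},{"linear":[-0.2,-0.22,0],"roll":0}]'; python3 -m jog '[{"linear":[0,0,0],"roll":-0.5},{"linear":[0,0,0],"roll":-1},{"linear":[0,0,0],"roll":-0.5},{"linear":[0,0,0],"roll":0},{"linear":[0,0,0],"roll":0}]'; python3 -c "
from h import *
go(TR['blue'],23,.082)"
```

```text
time_s: 31.8
position: [0.4686, -0.1456, 0.2433]
tool_rot: [[-0.225, 0.974, -0.002], [0.974, 0.225, 0.001], [0.002, -0.002, -1.0]]
ft_force: [-0.1, -0.1, -0.6]
grip_width: 0.0376
gripper_force: 40.1
time_s: 32.22
position: [0.4692, -0.1439, 0.244]
tool_rot: [[-0.391, 0.92, -0.001], [0.92, 0.391, 0.001], [0.001, -0.001, -1.0]]
ft_force: [-0.0, 0.5, -0.6]
grip_width: 0.0372
gripper_force: 40.1
t 32.22 p [ 0.4692 -0.1439  0.244 ] ang 23.05 w 0.0372 F [-0.   0.5 -0.6]
units [-1.000e-03  9.000e-03  4.051e+00] roll units 0.01
```

```bash
python3 -m jog '[{"linear":[0,0,0.2],"roll":0},{"linear":[0,0,0.5],"roll":0},{"linear":[0,0,0.6],"roll":0},{"linear":[0,0,0.6],"roll":0},{"linear":[0,0,0.5],"roll":0},{"linear":[0,0,0.5],"roll":0},{"linear":[0,0,0.4],"roll":0},{"linear":[0,0,0.3],"roll":0},{"linear":[0,0,0.2],"roll":0},{"linear":[0,0,0.2],"roll":0},{"linear":[0,0,0],"roll":0},{"linear":[0,0,0],"roll":0}]'; python3 -m jog '[{"linear":[0,0,0.04],"roll":0},{"linear":[0,0,0.03],"roll":0},{"linear":[0,0,0],"roll":0},{"linear":[0,0,0],"roll":0}]'
```

```text
time_s: 33.22
position: [0.4695, -0.1443, 0.0845]
tool_rot: [[-0.392, 0.92, -0.0], [0.92, 0.392, 0.0], [0.0, -0.0, -1.0]]
ft_force: [-0.1, -0.1, -1.1]
grip_width: 0.0371
gripper_force: 40.1
time_s: 33.55
position: [0.4697, -0.1444, 0.0822]
tool_rot: [[-0.393, 0.92, 0.001], [0.92, 0.393, -0.001], [-0.001, 0.001, -1.0]]
ft_force: [0.6, -1.2, 0.9]
grip_width: 0.0373
gripper_force: 40.3
```

Release, retreat upward, then move aside toward the middle and look.

```bash
python3 -m jog '[{"linear":[0,0,0],"roll":0},{"linear":[0,0,0],"roll":0},{"linear":[0,0,0],"roll":0},{"linear":[0,0,0],"roll":0},{"linear":[0,0,0],"roll":0},{"linear":[0,0,0],"roll":0},{"linear":[0,0,0],"roll":0}]' 1; python3 -m jog '[{"linear":[0,0,-0.2],"roll":0},{"linear":[0,0,-0.5],"roll":0},{"linear":[0,0,-0.6],"roll":0},{"linear":[0,0,-0.8],"roll":0},{"linear":[0,0,-0.8],"roll":0},{"linear":[0,0,-0.8],"roll":0},{"linear":[0,0,-0.8],"roll":0},{"linear":[0,0,0],"roll":0}]';  python3 -m jog '[{"linear":[0.5,0,0],"roll":0},{"linear":[0.7,0,0],"roll":0},{"linear":[0.7,0,0],"roll":0},{"linear":[0.7,0,0],"roll":0},{"linear":[0.7,0,0],"roll":0},{"linear":[0.4,0,0],"roll":0},{"linear":[0,0,0],"roll":0},{"linear":[0,0,0],"roll":0},{"linear":[0,0,0],"roll":0}]'; python3 -c "
from h import *
import cv2
a,b=[cv2.cvtColor(optics.get_image(n),cv2.COLOR_RGB2BGR) for n in('scene','top')]
k=lambda im:cv2.resize(im,None,fx=3,fy=3,interpolation=cv2.INTER_CUBIC)
A=k(a[135:230,75:245]);B=k(b[145:245,290:460])
cv2.imwrite('pics/end.png',cv2.resize(cv2.vconcat([A,B]),None,fx=1,fy=1))"
```

```text
time_s: 34.13
position: [0.4695, -0.1443, 0.0817]
tool_rot: [[-0.393, 0.92, 0.0], [0.92, 0.393, -0.0], [-0.0, 0.0, -1.0]]
ft_force: [0.7, -0.5, 0.4]
grip_width: 0.0855
gripper_force: 0.0
time_s: 34.8
position: [0.471, -0.1451, 0.2683]
tool_rot: [[-0.393, 0.92, 0.01], [0.92, 0.393, -0.006], [-0.009, 0.007, -1.0]]
ft_force: [0.3, 0.7, -0.3]
grip_width: 0.0856
gripper_force: 0.0
time_s: 35.55
position: [0.4117, -0.0087, 0.2619]
tool_rot: [[-0.392, 0.92, 0.0], [0.92, 0.392, -0.0], [-0.001, 0.0, -1.0]]
ft_force: [0.2, -0.2, -0.6]
grip_width: 0.0854
gripper_force: 0.0
```

View pics/end.png

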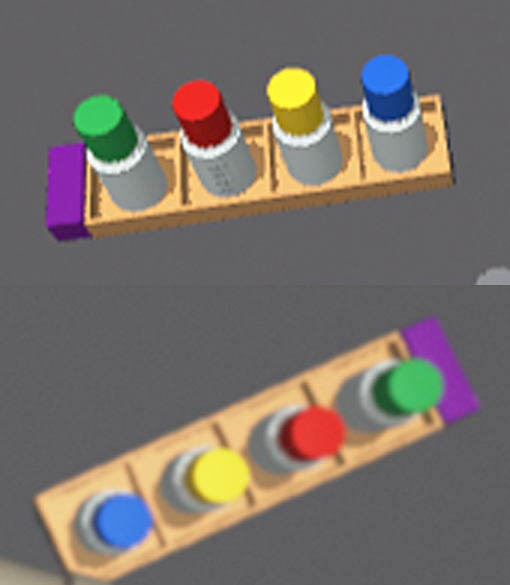

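All four bottles stand upright, each in its own pocket: green, red, yellow, blue going away from the tray's purple end. That is the reverse of the rack order.

```bash
python3 -c "
from rig import env
print(env.close_job())"
```

```text
the job is handed in; nothing more can be done
None
```

The job is handed in: all four bottles stand upright in their own tray pockets in reverse order (green nearest the tray's purple end, then red, yellow and blue), as the last camera views showed, in about 36 s of robot time.

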